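# Sweep the casting scrap off the trimming board

## Task

Clear the dental trimming board: with closed fingers, sweep the three stubby metal casting buttons sideways off the board's open edge so that all three drop into the plain undivided tray beside it, not the tray with compartments. Only push them, never pick them up, and leave the plaster tooth model and the little plaster die on the board standing where they are.

Things in the scene. Friction and masses are not known exactly. Their poses are not given: they have to be found in the camera images.
- board: wooden trimming board fixed to the bench, 250 mm (its x) by 260 mm (its y), its flat top 45 mm above the bench; low rims 8 mm wide and 11 mm tall run along its front and back edges (at its x = -121 and +121 mm); the two edges at its y = -130 and +130 mm are open and have no rim. Origin at the centre of its underside, on the bench, x away from the robot, y to the left, turned up to 0.25 rad
- scrap_tray: plain green open tray without dividers, for scrap, fixed: 240 mm (x) by 130 mm (y), 40 mm tall (5 mm lower than the board's top), walls 4 mm. Its long side stands against one open edge of the board (2 mm gap), sometimes the left one, sometimes the right; its axes are parallel to the board's. Origin at the centre of its underside, on the bench
- case_tray: green tray of the same outer size, fixed against the opposite open edge of the board, divided into eight compartments with some plaster pieces in them, all of it lower than the tray's 40 mm walls; nothing should go in here. Origin at the centre of its underside, on the bench
- button_a: scrap casting button A: a bare metal disc 26 mm across and 10 mm thick with a stub 8 mm across and 8 mm tall upright on its middle (18 mm tall in all), about 45 g, loose, lying flat on the trimming board near its front rim. Origin at the centre of its underside
- button_b: scrap casting button B: a bare metal disc 26 mm across and 10 mm thick with a stub 8 mm across and 8 mm tall upright on its middle (18 mm tall in all), about 45 g, loose, lying flat on the trimming board near its back rim. Origin at the centre of its underside
- button_c: scrap casting button C: a bare metal disc 26 mm across and 10 mm thick with a stub 8 mm across and 8 mm tall upright on its middle (18 mm tall in all), about 45 g, loose, lying flat on the trimming board half-way between the rims, with the plaster tooth model between it and the plaster die, in one row from left to right; this row may block its straight way to the scrap tray. Origin at the centre of its underside
- quadrant: plaster tooth model: a white block 32 mm (its x) by 44 mm (its y) with three teeth on it, 26 mm tall, 60 g, loose, standing near the middle of the board. To be left standing. Origin at the centre of its underside
- die: single tooth die: a small white plaster cone 22 mm across at its foot, 30 mm tall, 20 g, loose, standing on the board on the other side of the tooth model from button C. To be left standing. Origin at the centre of its underside

How it is judged:
By the outcome, as a careful person would: the job done as asked, in the order asked, and still so for the second after the job is handed in, with the robot touching nothing.
It also fails if it takes over 59 s, if anything falls off the work surface, if the arm or the gripper's body presses on something with over 40 N, if the wrist force passes 120 N, or if a joint passes its speed limit or range.

## Robot

A 7-joint arm with a two-finger parallel gripper is mounted at the origin on the work surface. World frame = base frame: x ahead of the robot, y to its left, z up, the work surface at z = 0. Lengths are in m, angles in rad, forces in N, time in s.
With the tool pointing down it reaches from about 0.425 to 0.925 m from the base axis. Payload 6.8 kg.
Tool frame: the origin (TCP) lies at the centre of the arm's flange, where the gripper is bolted on; the fingertips stand 173 mm ahead of it and the grasp point (between the pads) lies robot.grasp_offset ahead of it (robot.grasp_offset is the distance from the TCP to the grasp point, in m); z points along the fingers, y is the line along which they close (so a half turn about z gives the same grasp; the last joint's range is limited). The gripper opens to 85 mm and grips with 20 to 120 N. Pads are 22 mm wide; open, the fingers measure 114 mm over their backs; the gripper's body (76 mm by 85 mm) begins 54 mm behind the grasp point. The pads swing forward as they close: fully open they stand 13 mm farther back than shut.
Start: joints at [0.997, 0.477, 0.022, 1.555, -0.011, 1.109, -0.083], TCP at [0.303, -0.603, 0.405] pointing down, gripper open.
Joint ranges: [-2.96, 2.96], [-0.34, 2.1], [-1.41, 1.46], [0.24, 2.44], [-1.37, 4.51], [0.17, 1.92], [-2.96, 2.96]. Speed limits (rad/s): [2.39, 2.39, 3.14, 3.14, 3.14, 3.14, 3.14].

## Interface

Orientations are given as a 3x3 rotation matrix whose columns are the frame's x, y, z axes.
In Python, from plant import robot gives the robot as it stands.
- The arm moves only by the shell command python3 -m pendant 'ROWS'. ROWS is a JSON object of lists of equal length, an entry for each row: "slide": the shift along the world's x, y, z in units of 30 mm (1.0 is 30 mm), a list of three; "dr": the turn, a rotation vector about the world's x, y, z in units of 6 degrees (1.0 is 6 degrees), a list of three; "fingers": the finger opening in mm, from 0 to 85.4. In form: {"slide": [[tx, ty, tz], ...], "dr": [[ax, ay, az], ...], "fingers": [fingers, ...]}. A call has 1 to 8 rows; each row is the pose to reach, as a shift and turn from the pose commanded when the call began; what a row does not reach only later rows make up. A row lasts 1/12 s, in which the tool goes at most 41.7 mm and 7.16 degrees, less where a joint would pass 70% of its speed; a pose out of reach is approached as far as the arm can. A call with a gripper value outside its range is refused whole. The fingers move at their own pace and stop on an object; the grip force is fixed at half the most. Time passes only in rows, so rows that repeat a pose let the fingers close. It gives the time, the measured TCP pose, the force, the opening and the grip force at its end, in the units of the state.
- robot.read_state(): the state, without advancing time (a new reading comes with each control period).
- robot.snapshot(name): name is "side" or "top" or "wrist"; returns a dict with "img" (400x640x3 uint8, red, green, blue), "range_z" (400x640 float32, m along the optical axis (not along the pixel's ray), 0 where there is no reading), "mtx" (3x3 intrinsics, pixels), "dist_coeffs" ([k1, k2, p1, p2, k3] as OpenCV has them; the pictures are not rectified), "position" and "rotation" of the camera in the world. Camera axes: x right, y up, looking along -z (the intrinsics and any distortion apply to the point x, -y, -z); pixel columns grow to the right and rows downward; lengths in m; the calibration is good to about 2 mm. A picture is of the moment at which its call begins.
- robot.hand_in(): hands the job in; it is judged then, once.
Trained networks look in a picture, given as the dict that the camera call returned (one of the last four; its "shot" number tells which), for a name from the list of things; names that differ only in an ending like _2 or _b are one class to them, and where a whole thing is asked for, a point or a joint stands for the part that bears it (a point fixed in the world has none). Each returns a list of dicts, best first, with "confidence" (0 to 1); they miss things now and then, are a little off and sometimes report something else, mostly with a low value. They report only what shows in the picture. A call takes as long as a camera call.
- robot.cut_out(picture, name): "pixels" (400x640 bool, what is visible of it) and "centre" ([column, row] in pixels, amid what is visible of it).
The state is a dict: "t": time; "qpos": joint angles; "dq": joint speeds; "effort": joint torques, N m; "tcp_pos": TCP position; "tcp_rot": TCP orientation; "ft_force": force on the tool from outside, world axes, zero at the start; "ft_torque": the same for the moment, N m; "opening": opening from 0.0 (shut) to 1.0 (fully open); "grasp_force": force on a finger pad.
Only numpy, scipy, OpenCV 4.12 (cv2) and the standard library are available. Lean on these libraries where they do the work, as an engineer would, in place of code of your own. Each camera call takes 0.05 s, during which the arm holds its last target. There are 200 camera calls.

## Working session

There is one attempt and no reset: what is moved stays moved. The work goes in short steps, Python scripts to look and compute and a shell command to move; the robot and the scene stay as the last step left them, time stands still between calls to the robot, and variables do not carry over. Pictures are saved under pics/ and viewed, at most 10 in all, crops included, and the job is handed in when it is done.

```bash
mkdir -p pics; ls; cat > h.py <<'E'
import numpy as np, cv2
from plant import robot
def world(p,uv,z=None):
    """pixel list -> world; with depth, or on plane z"""
    uv=np.atleast_2d(np.array(uv,float))
    n=cv2.undistortPoints(uv[:,None],np.array(p["mtx"]),np.array(p["dist_coeffs"]))[:,0]
    d=np.c_[n[:,0],-n[:,1],-np.ones(len(n))]
    R=np.array(p["rotation"]);o=np.array(p["position"])
    if z is None:
        r=p["range_z"][np.clip(uv[:,1].round().astype(int),0,399),np.clip(uv[:,0].round().astype(int),0,639)]
        return o+(d*r[:,None])@R.T
    w=d@R.T
    return o+w*((z-o[2])/w[:,2])[:,None]
def save(p,n): cv2.imwrite("pics/"+n+".png",cv2.cvtColor(p["img"],cv2.COLOR_RGB2BGR))
E
python3 - <<'E'
from h import *
p=robot.snapshot("top");save(p,"top1")
print(robot.grasp_offset,robot.read_state()["tcp_pos"],robot.read_state()["tcp_rot"], p["position"])
for n in ["board","scrap_tray","case_tray","button_a","quadrant","die"]:
    for r in robot.cut_out(p,n)[:4]:
        v,u=np.nonzero(r["pixels"]); w=world(p,np.c_[u,v]); 
        hi=w[w[:,2]>np.percentile(w[:,2],95)-.004]
        print(n,round(r["confidence"],2),np.round(r["centre"]),"mean",w.mean(0).round(3),"min",w.min(0).round(3),"max",w.max(0).round(3),"top",hi.mean(0).round(3))
        if n in("board","scrap_tray"): print(cv2.minAreaRect((w[:,:2]*1000).astype(np.float32)))
E
```

```text
pics
0.1547 [ 0.30303803 -0.60284756  0.40374261] [[ 8.93464725e-01  4.49132381e-01 -9.42870996e-04]
 [ 4.49133347e-01 -8.93463390e-01  1.55160387e-03]
 [-1.45545175e-04 -1.80977813e-03 -9.99998352e-01]] [0.4161979  0.02052012 0.7990612 ]
board 0.8 [363. 214.] mean [ 0.542 -0.05   0.048] min [ 0.399 -0.21  -0.004] max [0.711 0.103 0.799] top [ 0.535 -0.045  0.089]
((555.5226440429688, -56.38713073730469), (272.101318359375, 279.5144348144531), 10.17668342590332)
scrap_tray 0.88 [465. 207.] mean [ 0.582 -0.253  0.012] min [ 0.416 -0.337 -0.003] max [0.724 0.021 0.799] top [ 0.572 -0.231  0.061]
((571.4952392578125, -143.7855682373047), (255.84115600585938, 372.82666015625), 8.926787376403809)
case_tray 0.94 [257. 233.] mean [0.511 0.145 0.015] min [ 0.384  0.021 -0.004] max [0.647 0.237 0.799] top [0.509 0.143 0.055]
button_a 0.64 [384. 256.] mean [ 0.478 -0.095  0.056] min [ 0.467 -0.106  0.05 ] max [ 0.489 -0.084  0.066] top [ 0.478 -0.096  0.063]
button_a 0.61 [343. 179.] mean [ 0.612 -0.011  0.07 ] min [ 0.416 -0.024  0.045] max [0.631 0.021 0.799] top [ 0.581 -0.006  0.192]
button_a 0.44 [405. 213.] mean [ 0.56  -0.127  0.055] min [ 0.549 -0.14   0.045] max [ 0.571 -0.114  0.065] top [ 0.561 -0.127  0.062]
quadrant 0.79 [360. 222.] mean [ 0.538 -0.044  0.063] min [ 0.523 -0.066  0.05 ] max [ 0.556 -0.024  0.073] top [ 0.539 -0.044  0.07 ]
quadrant 0.54 [314. 222.] mean [0.528 0.035 0.067] min [0.416 0.021 0.041] max [0.54  0.046 0.799] top [0.523 0.035 0.115]
die 0.65 [315. 224.] mean [0.527 0.037 0.06 ] min [0.522 0.028 0.041] max [0.535 0.046 0.076] top [0.528 0.037 0.071]
die 0.65 [385. 255.] mean [ 0.477 -0.095  0.06 ] min [ 0.416 -0.108  0.043] max [0.49  0.021 0.799] top [ 0.474 -0.089  0.106]
```

View pics/top1.png

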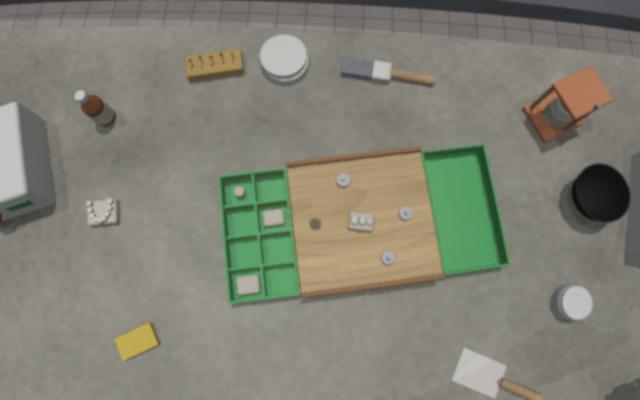

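```bash
python3 - <<'E'
from h import *
p=robot.snapshot("top")
r=p["range_z"]
def pts(n,k=0,a=-1,b=1):
    m=robot.cut_out(p,n)[k]["pixels"]&(r>0)
    v,u=np.nonzero(m);w=world(p,np.c_[u,v]);return w[(w[:,2]>a)&(w[:,2]<b)]
b=pts("board",0,.04,.062)
print("board",cv2.minAreaRect((b[:,:2]*1000).astype(np.float32)))
for k in(0,1):
    n=["scrap_tray","case_tray"][k]; t=pts(n,0,.034,.046)
    print(n,cv2.minAreaRect((t[:,:2]*1000).astype(np.float32)))
for k in range(3):
    t=pts("button_a",k,.05,.08); print("but",np.median(t,0).round(4),cv2.minEnclosingCircle((t[:,:2]*1000).astype(np.float32)), t[t[:,2]>.06].mean(0).round(4))
t=pts("quadrant",0,.05,.08);print("quad",cv2.minAreaRect((t[:,:2]*1000).astype(np.float32)))
t=pts("die",0,.048,.08);print("die",cv2.minEnclosingCircle((t[:,:2]*1000).astype(np.float32)))
E
```

```text
board ((545.739013671875, -51.31642150878906), (250.0908203125, 259.5882873535156), 10.037299156188965)
scrap_tray ((580.9036865234375, -243.5472412109375), (240.93927001953125, 132.72161865234375), 9.855696678161621)
case_tray ((511.0111389160156, 142.0256805419922), (240.33607482910156, 134.94918823242188), 10.160856246948242)
but [ 0.6159 -0.0108  0.0546] ((616.5679321289062, -11.293827056884766), 12.598319053649902) [ 0.6168 -0.0111  0.062 ]
but [ 0.5595 -0.1265  0.0547] ((559.37646484375, -127.06925201416016), 12.86817741394043) [ 0.5609 -0.1277  0.062 ]
but [ 0.4777 -0.0951  0.0548] ((477.8629150390625, -95.20067596435547), 12.714530944824219) [ 0.478  -0.0961  0.0627]
quad ((539.3512573242188, -45.36293411254883), (42.12089538574219, 32.359764099121094), 85.49439239501953)
die ((0.0, 0.0), 0.0)
```

The plain tray is on the right at pixel (465, 207) and the compartment tray is on the left at (258, 233). The buttons are A (388, 257), B (343, 180) and C (405, 213). The tooth model is at (361, 222) and the die at (315, 224). C is already on the scrap-tray side of the model, so all three straight pushes along the board's −y are free. I'll start with C.

```bash
python3 -m pendant '{"slide":[[1.05,2.1,0],[2.1,4.2,0],[3.15,6.3,0],[4.2,8.4,0],[5.25,10.5,0],[6.3,12.6,0],[7.2,14.5,0],[7.2,14.5,0]],"dr":[[0,0,1.1],[0,0,2.2],[0,0,3.3],[0,0,4.4],[0,0,5.5],[0,0,6.6],[0,0,7.7],[0,0,8.2]],"fingers":[0,0,0,0,0,0,0,0]}'
cat > s.py <<'E'
from h import *
import sys
c=np.array([.5457,-.0513]);th=np.radians(10);ex=np.array([np.cos(th),np.sin(th)]);d=np.array([np.sin(th),-np.cos(th)])
s=robot.read_state();t=np.array(s["tcp_pos"]);R=np.array(s["tcp_rot"])
tip=t+.173*R[:,2]; r=tip[:2]-c
print("t",s["t"],"tip",tip.round(4),"lat",(r@ex).round(4),"along",(r@d).round(4),"xang",np.degrees(np.arctan2(R[1,0],R[0,0])).round(1),"f",np.round(s["ft_force"],1))
if len(sys.argv)>1:
    l,a,z=map(float,sys.argv[1:]);g=c+l*ex+a*d
    print("slide",((np.r_[g,z]-tip)/.03).round(2))
E
python3 s.py .001 .045 .049
```

```text
t: 1.47
tcp_pos: [0.4523, -0.3029, 0.4051]
tcp_rot: [[0.238, 0.971, 0.001], [0.971, -0.238, -0.001], [-0.0, 0.001, -1.0]]
ft_force: [0.7, 0.2, -0.6]
opening: 0.001
grasp_force: 0.0
t 1.4667 tip [ 0.4524 -0.303   0.2321] lat -0.1356 along 0.2317 xang 76.2 f [ 0.7  0.2 -0.6]
slide [ 3.4   6.92 -6.1 ]
```

```bash
python3 -m pendant '{"slide":[[1,2,0],[2,4,0],[3,6,0],[3.4,6.9,0],[3.4,6.9,-1],[3.4,6.9,-2],[3.4,6.9,-3],[3.4,6.9,-3]],"dr":[[0,0,1],[0,0,2],[0,0,3],[0,0,4],[0,0,4],[0,0,4],[0,0,4],[0,0,4]],"fingers":[0,0,0,0,0,0,0,0]}'
python3 s.py .001 .045 .049
```

```text
t: 2.13
tcp_pos: [0.5519, -0.0953, 0.3087]
tcp_rot: [[-0.176, 0.984, -0.01], [0.984, 0.176, 0.002], [0.004, -0.009, -1.0]]
ft_force: [-2.2, -0.4, 0.3]
opening: -0.001
grasp_force: 0.0
t 2.1333 tip [ 0.5502 -0.0948  0.1357] lat -0.0031 along 0.0436 xang 100.1 f [-2.2 -0.4  0.3]
slide [ 0.14 -0.02 -2.89]
```

```bash
python3 -m pendant '{"slide":[[0,0,0],[0,0,0],[0,0,-0.8],[0,0,-1.6],[0,0,-2.3],[0,0,-2.6],[0,0,-2.6],[0,0,-2.6]],"dr":[[0,0,0],[0,0,0],[0,0,0],[0,0,0],[0,0,0],[0,0,0],[0,0,0],[0,0,0]],"fingers":[0,0,0,0,0,0,0,0]}'
python3 s.py .001 .045 .049
python3 - <<'E'
from h import *
save(robot.snapshot("side"),"side1")
E
```

```text
t: 2.8
tcp_pos: [0.5545, -0.0985, 0.2383]
tcp_rot: [[-0.17, 0.985, 0.002], [0.985, 0.17, -0.001], [-0.001, 0.002, -1.0]]
ft_force: [0.9, -1.2, 0.6]
opening: -0.002
grasp_force: 0.0
t 2.8 tip [ 0.5548 -0.0986  0.0653] lat 0.0008 along 0.0482 xang 99.8 f [ 0.9 -1.2  0.6]
slide [-0.01  0.11 -0.54]
```

View pics/side1.png

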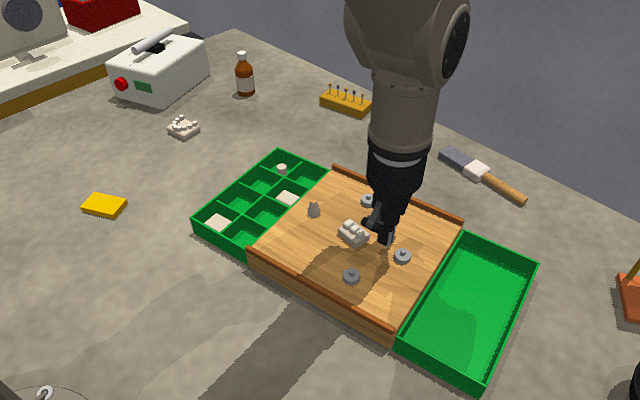

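Side view: the fingertips at (387, 240) stand between the tooth model (352, 233) and button C (402, 256). The die at (313, 209) is clear. I'll go down and push.

```bash
python3 -m pendant '{"slide":[[0,0.05,-0.3],[0,0.05,-0.55],[0,0.05,-0.55],[0,0,-0.55],[0.05,-0.3,-0.55],[0.1,-0.6,-0.55],[0.16,-0.9,-0.55],[0.21,-1.2,-0.55]],"dr":[[0,0,0],[0,0,0],[0,0,0],[0,0,0],[0,0,0],[0,0,0],[0,0,0],[0,0,0]],"fingers":[0,0,0,0,0,0,0,0]}'
python3 s.py .001 .158 .049
```

```text
t: 3.52
tcp_pos: [0.5604, -0.1354, 0.2204]
tcp_rot: [[-0.171, 0.985, 0.0], [0.985, 0.171, -0.0], [-0.0, 0.0, -1.0]]
ft_force: [0.2, 0.2, 0.4]
opening: 0.001
grasp_force: 0.2
t 3.5167 tip [ 0.5605 -0.1354  0.0474] lat -0.0001 along 0.0854 xang 99.8 f [0.2 0.2 0.4]
slide [ 0.46 -2.38  0.05]
```

```bash
python3 -m pendant '{"slide":[[0.06,-0.3,0.03],[0.11,-0.6,0.03],[0.17,-0.9,0.03],[0.23,-1.2,0.03],[0.28,-1.5,0.03],[0.34,-1.8,0.03],[0.39,-2.1,0.03],[0.43,-2.35,0.03]],"dr":[[0,0,0],[0,0,0],[0,0,0],[0,0,0],[0,0,0],[0,0,0],[0,0,0],[0,0,0]],"fingers":[0,0,0,0,0,0,0,0]}'
python3 s.py .077 -.060 .049
python3 - <<'E'
from h import *
save(robot.snapshot("side"),"side2")
E
```

```text
t: 4.18
tcp_pos: [0.5732, -0.2054, 0.2211]
tcp_rot: [[-0.171, 0.985, 0.0], [0.985, 0.171, -0.0], [-0.0, 0.0, -1.0]]
ft_force: [0.0, -0.5, 0.7]
opening: 0.006
grasp_force: 0.0
t 4.1833 tip [ 0.5732 -0.2055  0.0481] lat 0.0003 along 0.1566 xang 99.9 f [ 0.  -0.5  0.7]
slide [1.26 7.55 0.03]
```

View pics/side2.png

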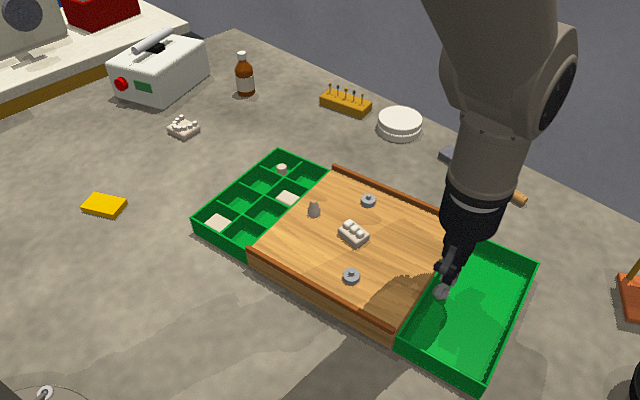

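Button C (440, 292) has gone over the edge and is dropping into the tray. The other things haven't moved. I'll lift and go behind B.

```bash
python3 -m pendant '{"slide":[[0,0,1],[0,0,2],[0.2,1.2,2],[0.4,2.4,2],[0.6,3.6,2],[0.8,4.8,2],[1,6,2],[1.25,7.2,2]],"dr":[[0,0,0],[0,0,0],[0,0,0],[0,0,0],[0,0,0],[0,0,0],[0,0,0],[0,0,0]],"fingers":[0,0,0,0,0,0,0,0]}'
python3 -m pendant '{"slide":[[0,0.35,0],[0,0.35,0],[0,0.35,0],[0,0.35,0]],"dr":[[0,0,0],[0,0,0],[0,0,0],[0,0,0]],"fingers":[0,0,0,0]}'
python3 s.py .077 -.060 .049
python3 - <<'E'
from h import *
p=robot.snapshot("top");save(p,"top2")
for r in robot.cut_out(p,"button_a"):
    v,u=np.nonzero(r["pixels"]&(p["range_z"]>0));w=world(p,np.c_[u,v]);print(round(r["confidence"],2),np.round(r["centre"]),np.median(w,0).round(4))
E
```

```text
t: 4.9
tcp_pos: [0.6103, 0.0136, 0.2812]
tcp_rot: [[-0.172, 0.985, -0.0], [0.985, 0.172, -0.0], [0.0, -0.0, -1.0]]
ft_force: [0.3, 0.7, -0.5]
opening: -0.001
grasp_force: 0.0
t: 5.23
tcp_pos: [0.6104, 0.0207, 0.2809]
tcp_rot: [[-0.17, 0.985, -0.001], [0.985, 0.17, -0.001], [-0.001, -0.001, -1.0]]
ft_force: [-0.7, -0.8, -0.4]
opening: -0.004
grasp_force: 0.0
t 5.2333 tip [0.6103 0.0205 0.1079] lat 0.0761 along -0.0595 xang 99.8 f [-0.7 -0.8 -0.4]
slide [ 0.03  0.02 -1.96]
```

View pics/top2.png

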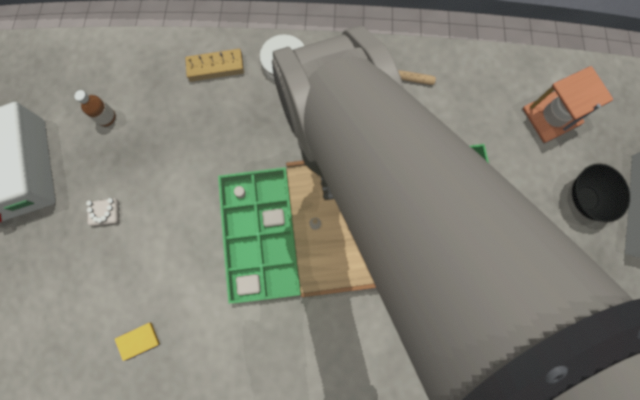

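The arm hides the board from the top camera, but the tool pose is right for B. I'll go down and sweep.

```bash
python3 -m pendant '{"slide":[[0.03,0.05,-0.8],[0.03,0.05,-1.5],[0.03,0.05,-1.96],[0.03,0.05,-1.96],[0.03,0.02,-1.96],[0.08,-0.25,-1.96],[0.13,-0.55,-1.96],[0.18,-0.85,-1.96]],"dr":[[0,0,0],[0,0,0],[0,0,0],[0,0,0],[0,0,0],[0,0,0],[0,0,0],[0,0,0]],"fingers":[0,0,0,0,0,0,0,0]}'
python3 s.py .077 .158 .049
python3 - <<'E'
from h import *
p=robot.snapshot("side");save(p,"side3")
E
```

```text
t: 6.0
tcp_pos: [0.6164, -0.0045, 0.2232]
tcp_rot: [[-0.171, 0.985, 0.001], [0.985, 0.171, -0.0], [-0.001, 0.001, -1.0]]
ft_force: [0.4, 1.1, 0.4]
opening: -0.003
grasp_force: 0.2
t 6.0 tip [ 0.6166 -0.0046  0.0502] lat 0.078 along -0.0337 xang 99.9 f [0.4 1.1 0.4]
slide [ 1.08 -6.3  -0.04]
```

View pics/side3.png

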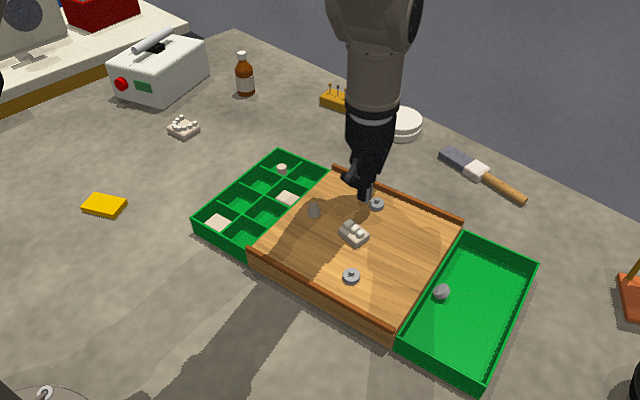

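C is in the tray at (441, 292). B at (377, 204) is now being pushed, and the model and die are standing. I'll continue.

```bash
python3 -m pendant '{"slide":[[0.05,-0.3,-0.04],[0.1,-0.6,-0.04],[0.16,-0.95,-0.04],[0.22,-1.3,-0.04],[0.28,-1.65,-0.04],[0.34,-2,-0.04],[0.4,-2.35,-0.04],[0.46,-2.7,-0.04]],"dr":[[0,0,0],[0,0,0],[0,0,0],[0,0,0],[0,0,0],[0,0,0],[0,0,0],[0,0,0]],"fingers":[0,0,0,0,0,0,0,0]}'
python3 s.py .077 .158 .049
python3 - <<'E'
from h import *
p=robot.snapshot("side");save(p,"side4")
E
```

```text
t: 6.72
tcp_pos: [0.6299, -0.0855, 0.2211]
tcp_rot: [[-0.171, 0.985, -0.0], [0.985, 0.171, -0.0], [-0.0, -0.0, -1.0]]
ft_force: [0.5, -0.5, 0.4]
opening: -0.001
grasp_force: 0.2
t 6.7167 tip [ 0.6299 -0.0855  0.0481] lat 0.0769 along 0.0483 xang 99.9 f [ 0.5 -0.5  0.4]
slide [ 0.64 -3.6   0.03]
```

View pics/side4.png

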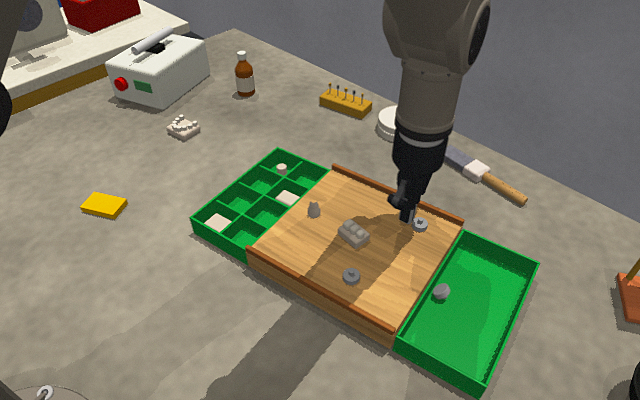

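B (420, 224) stays in front of the fingers, so I'll finish the sweep and then lift.

```bash
python3 -m pendant '{"slide":[[0.05,-0.3,0],[0.11,-0.6,0],[0.17,-0.95,0],[0.23,-1.3,0],[0.3,-1.7,0],[0.37,-2.1,0],[0.44,-2.5,0],[0.5,-2.9,0]],"dr":[[0,0,0],[0,0,0],[0,0,0],[0,0,0],[0,0,0],[0,0,0],[0,0,0],[0,0,0]],"fingers":[0,0,0,0,0,0,0,0]}'
python3 -m pendant '{"slide":[[0.05,-0.3,0],[0.12,-0.7,0],[0.12,-0.7,0],[0.12,-0.7,0],[0.12,-0.7,1],[0.12,-0.7,2],[0.12,-0.7,2],[0.12,-0.7,2]],"dr":[[0,0,0],[0,0,0],[0,0,0],[0,0,0],[0,0,0],[0,0,0],[0,0,0],[0,0,0]],"fingers":[0,0,0,0,0,0,0,0]}'
python3 s.py -.075 -.002 .049
python3 - <<'E'
from h import *
p=robot.snapshot("side");save(p,"side5")
E
```

```text
t: 7.43
tcp_pos: [0.6449, -0.1728, 0.2211]
tcp_rot: [[-0.171, 0.985, 0.0], [0.985, 0.171, -0.0], [-0.0, 0.0, -1.0]]
ft_force: [0.5, -1.1, 0.7]
opening: -0.002
grasp_force: 0.0
t: 8.1
tcp_pos: [0.6492, -0.191, 0.2834]
tcp_rot: [[-0.173, 0.985, 0.004], [0.985, 0.173, -0.0], [-0.001, 0.004, -1.0]]
ft_force: [-0.9, -0.2, -0.8]
opening: 0.001
grasp_force: 0.0
t 8.1 tip [ 0.65   -0.1911  0.1104] lat 0.0784 along 0.1558 xang 100.0 f [-0.9 -0.2 -0.8]
slide [-5.95  4.29 -2.05]
```

View pics/side5.png

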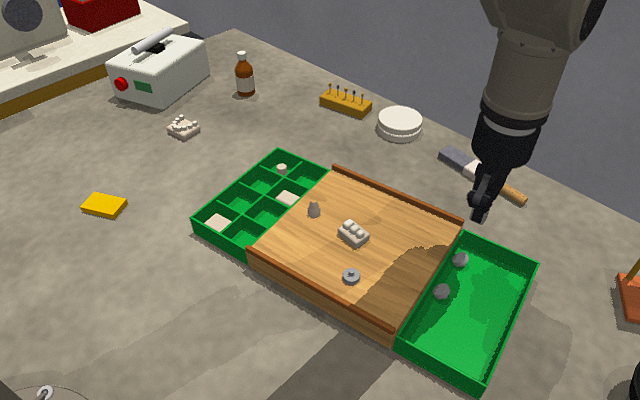

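B (460, 259) and C (441, 292) are both in the plain tray. Now A at (351, 276).

```bash
python3 -m pendant '{"slide":[[-1,0.7,0],[-2,1.4,0],[-3,2.2,0],[-4,2.9,0],[-5,3.7,0],[-5.95,4.4,0],[-5.95,4.4,0],[-5.95,4.4,0]],"dr":[[0,0,0],[0,0,0],[0,0,0],[0,0,0],[0,0,0],[0,0,0],[0,0,0],[0,0,0]],"fingers":[0,0,0,0,0,0,0,0]}'
python3 s.py -.075 -.005 .049
```

```text
t: 8.82
tcp_pos: [0.4679, -0.0589, 0.2803]
tcp_rot: [[-0.175, 0.985, -0.003], [0.985, 0.175, -0.0], [0.0, -0.003, -1.0]]
ft_force: [1.0, -0.6, 0.6]
opening: 0.001
grasp_force: 0.0
t 8.8167 tip [ 0.4674 -0.0589  0.1073] lat -0.0784 along -0.0061 xang 100.1 f [ 1.  -0.6  0.6]
slide [ 0.12 -0.02 -1.94]
```

```bash
python3 -m pendant '{"slide":[[0.1,0,0],[0.1,0,-0.8],[0.1,0,-1.5],[0.1,0,-1.95],[0.1,0,-1.95],[0.1,0,-1.95],[0.14,-0.2,-1.95],[0.19,-0.5,-1.95]],"dr":[[0,0,0],[0,0,0],[0,0,0],[0,0,0],[0,0,0],[0,0,0],[0,0,0],[0,0,0]],"fingers":[0,0,0,0,0,0,0,0]}'
python3 s.py -.075 .158 .049
python3 - <<'E'
from h import *
p=robot.snapshot("side");save(p,"side6")
E
```

```text
t: 9.48
tcp_pos: [0.4765, -0.0753, 0.2235]
tcp_rot: [[-0.173, 0.985, 0.002], [0.985, 0.173, 0.0], [-0.0, 0.002, -1.0]]
ft_force: [0.6, 1.1, 0.4]
opening: -0.0
grasp_force: 0.1
t 9.4833 tip [ 0.4768 -0.0752  0.0505] lat -0.072 along 0.0116 xang 100.0 f [0.6 1.1 0.4]
slide [ 0.75 -4.82 -0.05]
```

View pics/side6.png

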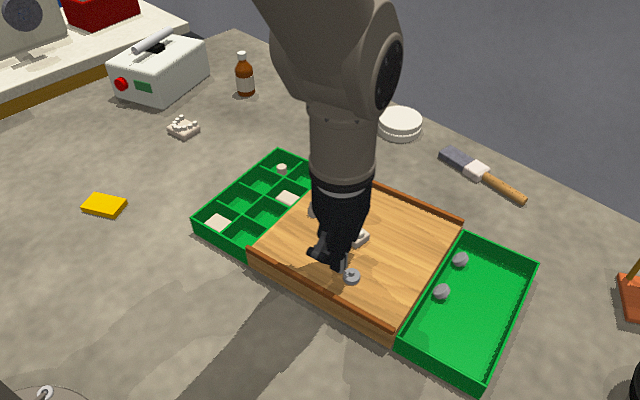

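The fingers are against A (351, 276). I'll sweep it off.

```bash
python3 -m pendant '{"slide":[[0.0,-0.3,-0.05],[0.04,-0.6,-0.05],[0.1,-0.95,-0.05],[0.16,-1.3,-0.05],[0.22,-1.65,-0.05],[0.28,-2,-0.05],[0.34,-2.35,-0.05],[0.4,-2.7,-0.05]],"dr":[[0,0,0],[0,0,0],[0,0,0],[0,0,0],[0,0,0],[0,0,0],[0,0,0],[0,0,0]],"fingers":[0,0,0,0,0,0,0,0]}'
python3 s.py -.075 .158 .049
python3 - <<'E'
from h import *
p=robot.snapshot("side");save(p,"side7")
E
```

```text
t: 10.2
tcp_pos: [0.4877, -0.1575, 0.2211]
tcp_rot: [[-0.171, 0.985, 0.0], [0.985, 0.171, 0.0], [0.0, 0.0, -1.0]]
ft_force: [-0.6, 0.9, -0.3]
opening: 0.002
grasp_force: 0.2
t 10.2 tip [ 0.4877 -0.1575  0.0481] lat -0.0756 along 0.0945 xang 99.9 f [-0.6  0.9 -0.3]
slide [ 0.39 -2.08  0.03]
```

View pics/side7.png

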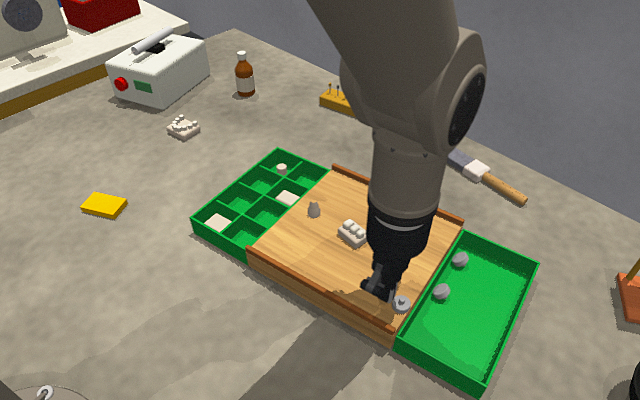

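A (401, 303) is at the edge in front of the fingers. I'll finish the push, lift and retreat.

```bash
python3 -m pendant '{"slide":[[0.06,-0.3,0],[0.12,-0.65,0],[0.18,-1,0],[0.24,-1.4,0],[0.32,-1.8,0],[0.38,-2.1,0],[0.38,-2.1,0],[0.38,-2.1,0]],"dr":[[0,0,0],[0,0,0],[0,0,0],[0,0,0],[0,0,0],[0,0,0],[0,0,0],[0,0,0]],"fingers":[0,0,0,0,0,0,0,0]}'
python3 -m pendant '{"slide":[[0,0,1],[0,0,2],[0,0,3],[-0.5,-1,4],[-1,-2,5],[-1.5,-3,5],[-2,-4,5],[-2.5,-5,5]],"dr":[[0,0,0],[0,0,0],[0,0,0],[0,0,0],[0,0,0],[0,0,0],[0,0,0],[0,0,0]],"fingers":[0,0,0,0,0,0,0,0]}'
python3 -m pendant '{"slide":[[-0.5,-1,0],[-1,-2,0],[-1,-3,0],[-1,-4,0],[-1,-4,0],[-1,-4,0],[-1,-4,0],[-1,-4,0]],"dr":[[0,0,0],[0,0,0],[0,0,0],[0,0,0],[0,0,0],[0,0,0],[0,0,0],[0,0,0]],"fingers":[0,0,0,0,0,0,0,0]}'
python3 - <<'E'
from h import *
p=robot.snapshot("side");save(p,"side8")
t=robot.snapshot("top")
c=np.array([.5457,-.0513]);th=np.radians(10);ex=np.array([np.cos(th),np.sin(th)]);d=np.array([np.sin(th),-np.cos(th)])
for q in (p,t):
  for n in("button_a","quadrant","die"):
   for r in robot.cut_out(q,n):
    v,u=np.nonzero(r["pixels"]&(q["range_z"]>0));w=np.median(world(q,np.c_[u,v]),0);print(n,round(r["confidence"],2),np.round(r["centre"]),w.round(4),"lat/along",((w[:2]-c)@ex).round(3),((w[:2]-c)@d).round(3))
E
```

```text
t: 10.92
tcp_pos: [0.4989, -0.2199, 0.221]
tcp_rot: [[-0.17, 0.985, -0.0], [0.985, 0.17, 0.0], [0.0, -0.0, -1.0]]
ft_force: [-0.2, -0.4, 0.4]
opening: -0.0
grasp_force: 0.0
t: 11.58
tcp_pos: [0.4233, -0.3698, 0.3721]
tcp_rot: [[-0.173, 0.985, 0.001], [0.985, 0.173, -0.001], [-0.001, 0.001, -1.0]]
ft_force: [0.7, -0.1, 0.0]
opening: 0.001
grasp_force: 0.0
t: 12.25
tcp_pos: [0.3948, -0.4875, 0.371]
tcp_rot: [[-0.174, 0.985, 0.0], [0.985, 0.174, 0.001], [0.001, 0.0, -1.0]]
ft_force: [-0.8, -0.2, -0.1]
opening: -0.001
grasp_force: 0.0
button_a 0.7 [420. 329.] [ 0.4963 -0.2141  0.0202] lat/along -0.077 0.152
button_a 0.52 [444. 293.] [ 0.5726 -0.2019  0.0209] lat/along 0.0 0.153
button_a 0.46 [462. 260.] [ 0.6457 -0.1894  0.0197] lat/along 0.074 0.153
quadrant 0.7 [352. 233.] [ 0.5365 -0.0512  0.0608] lat/along -0.009 -0.002
die 0.64 [315. 211.] [0.5307 0.0313 0.0572] lat/along -0.0 -0.084
button_a 0.7 [362. 224.] [ 0.5373 -0.0443  0.061 ] lat/along -0.007 -0.008
button_a 0.56 [444. 252.] [ 0.4963 -0.2109  0.0218] lat/along -0.076 0.149
button_a 0.51 [439. 213.] [ 0.5731 -0.1988  0.0215] lat/along 0.001 0.15
quadrant 0.8 [360. 222.] [ 0.5373 -0.0441  0.061 ] lat/along -0.007 -0.009
die 0.62 [466. 210.] [ 0.5827 -0.2578  0.004 ] lat/along 0.001 0.21
```

View pics/side8.png

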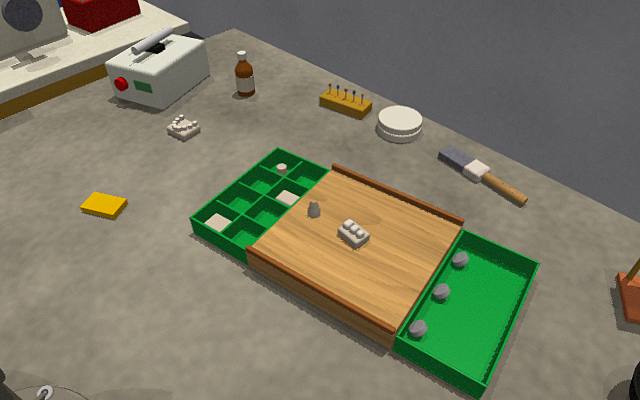

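All three buttons, at (419, 329), (441, 293) and (460, 260), are in the plain tray below its wall top. The model (352, 233) and die (313, 209) stand where they were.

```bash
python3 -c "
from plant import robot
print(robot.hand_in())"
```

```text
the job is handed in; nothing more can be done
None
```

I swept all three casting buttons into the plain tray with closed fingers, left the tooth model and die standing where they were, and handed the job in at about 12 s (limit 59 s).

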